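# Put three screw jars in their rack and hold up the heaviest

### The job

The three identical closed screw jars standing round the wooden rack belong in it: put them upright into its three pockets, right down on the base board, feeling the weight of each as you carry it. Once all three are in and let go, take out the heaviest, the full one wanted for the next job, and finish while still holding it up in the gripper, upright, its underside at least 15 cm above the bench, with the other two left in the rack. Do not tip a jar over, and leave the other things on the bench where they are.

Things in the scene. Friction and masses are not known exactly. Their poses are not given: they have to be found in the camera images.
- jar_a: closed round opaque jar, grey-brown, white label, black screw lid: 75 mm high, body 60 mm across, lid (fixed on, 57 to 75 mm up) 62 mm across. Origin: centre of the underside, z up along its axis. Stands loose near the rack. Three look exactly alike and differ only in weight (0.2 to 0.7 kg). Jars far back by the glue bottle are not meant.
- jar_b: closed round opaque jar, grey-brown, white label, black screw lid: 75 mm high, body 60 mm across, lid (fixed on, 57 to 75 mm up) 62 mm across. Origin: centre of the underside, z up along its axis. Stands loose near the rack. Three look exactly alike and differ only in weight (0.2 to 0.7 kg). Jars far back by the glue bottle are not meant.
- jar_c: closed round opaque jar, grey-brown, white label, black screw lid: 75 mm high, body 60 mm across, lid (fixed on, 57 to 75 mm up) 62 mm across. Origin: centre of the underside, z up along its axis. Stands loose near the rack. Three look exactly alike and differ only in weight (0.2 to 0.7 kg). Jars far back by the glue bottle are not meant.
- rack: plywood jar rack, fixed: 96 (x) by 228 (y) by 42 mm high. A 12 mm base board carries on steel spacers a 12 mm top board (30 to 42 mm up) with three round 65 mm holes, chamfered, 72 mm apart along its y axis, which points roughly at the robot; a jar goes down through a hole and stands on the base board, its lid's top then 87 mm above the bench. Origin: centre of the underside.
- pocket_1 (a point): centre of the floor of the rack's nearest (+y end) pocket: where the middle of a seated jar's underside belongs. The floor is 12 mm above the bench; axes as the rack's.
- pocket_2 (a point): centre of the floor of the rack's middle pocket: where the middle of a seated jar's underside belongs. The floor is 12 mm above the bench; axes as the rack's.
- pocket_3 (a point): centre of the floor of the rack's farthest (-y end) pocket: where the middle of a seated jar's underside belongs. The floor is 12 mm above the bench; axes as the rack's.
- spring_clamp_1: black spring clamp with orange tips lying on the bench, 131 mm long. A bystander; its origin is at its underside.
- pencil: red pencil lying on the bench, 166 mm long, 7 mm thick. A bystander; its origin is at its underside.
- tape_measure: yellow pocket tape measure standing on the bench, 66 mm high. A bystander; its origin is at its underside.
- electrical_tape: roll of black tape lying flat, 68 mm across, 19 mm high. A bystander; its origin is at its underside.
- screwdriver: screwdriver with an amber handle lying on the bench, 204 mm long. A bystander; its origin is at its underside.
- try_square: try square with wooden stock and steel blade lying flat, 164 mm long. A bystander; its origin is at its underside.
Not all that is in view belongs to the job. What is shaped like the jar_b but turquoise is not meant.

How it is judged:
By the outcome, as a careful person would: the job done as asked, in the order asked, and still so for the second after the job is handed in, while the arm keeps its last pose, push and grip.
It also fails if it takes over 72 s, if anything falls off the work surface, if the arm or the gripper's body presses on something with over 40 N, if the wrist force passes 120 N, or if a joint passes its speed limit or range.

### The arm

A 7-joint arm with a two-finger parallel gripper is mounted at the origin on a cart in front of the work surface, level with it; the furniture and walls round the work are solid. World frame = base frame: x ahead of the robot, y to its left, z up, the work surface at z = 0. Lengths are in m, angles in rad, forces in N, time in s.
With the tool pointing down it reaches from about 0.425 to 0.925 m from the base axis. Payload 6.8 kg.
Tool frame: the origin (TCP) lies on the centre line of the jaws, within the pads' length; the fingertips stand 14 mm ahead of it and the grasp point (between the pads) lies 5 mm behind it; z points along the fingers, y is the line along which they close (so a half turn about z gives the same grasp; the last joint's range is limited). The gripper opens to 85 mm and grips with 20 to 120 N. Pads are 22 mm wide; open, the fingers measure 114 mm over their backs; the gripper's body (76 mm by 85 mm) begins 54 mm behind the grasp point. The pads swing forward as they close: fully open they stand 13 mm farther back than shut.
Start: joints at [-1.447, 0.477, 0.022, 1.555, -0.011, 1.109, -0.083], TCP at [0.155, 0.657, 0.245] pointing down, gripper open.
Joint ranges: [-2.96, 2.96], [-0.34, 2.1], [-1.41, 1.46], [0.24, 2.44], [-1.37, 4.51], [0.17, 1.92], [-2.96, 2.96]. Speed limits (rad/s): [2.39, 2.39, 3.14, 3.14, 3.14, 3.14, 3.14].

### API

Orientations are given as a unit quaternion [w, x, y, z].
In Python, from station import bot gives the robot as it stands. The module is installed in compiled form; this text tells all that it offers.
- The arm moves only by the tool drive_tool, never from a script. Its argument "commands" is a list of rows, each an object with "hand": the opening, from 0 (shut) to 1 (fully open); "translation": the shift along the world's x, y, z in mm, a list of three; "angular": the turn, a rotation vector about the world's x, y, z in rad, a list of three. In form: [{"hand": hand, "translation": [tx, ty, tz], "angular": [ax, ay, az]}, ...]. A call has 1 to 12 rows; each row is the pose to reach, as a shift and turn from the pose commanded when the call began; what a row does not reach only later rows make up. A row lasts 1/8 s, in which the tool goes at most 62.5 mm and 10.7 degrees, less where a joint would pass 70% of its speed; a pose out of reach is approached as far as the arm can. A call with a gripper value outside its range is refused whole. The fingers move at their own pace and stop on an object; "force" is the grip in N (left out, the last holds). Time passes only in rows, so rows that repeat a pose let the fingers close. It gives the time, the measured TCP pose, the force, the opening and the grip force at its end, in the units of the state.
- bot.get_obs(): the state, without advancing time (a new reading comes with each control period).
- bot.read_camera(name): name is "scene" or "top"; returns the picture (420x560x3 uint8, red, green, blue); there is no depth.
- bot.camera_model(name): a dict with "fx", "fy", "cx", "cy" (pixels), "view" (4x4, takes a point from world to camera coordinates). Camera axes: x right, y up, looking along -z (the intrinsics and any distortion apply to the point x, -y, -z); pixel columns grow to the right and rows downward; lengths in m; the calibration is good to about 2 mm. A picture is of the moment at which its call begins. camera_model takes no time and is no camera call.
- bot.hand_in(): hands the job in; it is judged then, once.
Trained networks look in the newest picture that a camera, given by its name, has taken for a name from the list of things; names that differ only in an ending like _2 or _b are one class to them, and where a whole thing is asked for, a point or a joint stands for the part that bears it (a point fixed in the world has none). Each returns a list of dicts, best first, with "score" (0 to 1); they miss things now and then, are a little off and sometimes report something else, mostly with a low value. They report only what shows in the picture. A call takes as long as a camera call. They do not tell look-alikes from the thing itself.
- bot.find_in(camera, query): "position" ([column, row] in pixels, amid what is visible of it).
- bot.outline_of(camera, query): "pixels" (420x560 bool, what is visible of it) and "position" ([column, row] in pixels, amid what is visible of it).
The state is a dict: "t": time; "q": joint angles; "joint_vel": joint speeds; "joint_torque": joint torques, N m; "eef_pos": TCP position; "tool_rot": TCP orientation; "contact_force": force on the tool from outside, world axes, zero at the start; "torque": the same for the moment, N m; "gripper_width": opening from 0.0 (shut) to 1.0 (fully open); "grasp_force": force on a finger pad.
Only numpy, scipy, OpenCV 4.12 (cv2) and the standard library are available. Lean on these libraries where they do the work, as an engineer would, in place of code of your own. Each camera call takes 0.05 s, during which the arm holds its last target. There are 200 camera calls.

## Working session

There is one attempt and no reset: what is moved stays moved. The work goes in short steps, Python scripts to look and compute and a tool call to move; the robot and the scene stay as the last step left them, time stands still between calls to the robot, and variables do not carry over. Pictures are saved under pics/ and viewed, at most 10 in all, crops included, and the job is handed in when it is done.

Besides the shell and the picture viewer there is one more tool, called after "Request:" in YAML: its name, and indented under it one key for each argument. drive_tool: Moves the arm, as the interface text tells. Its arguments: {"type":"object","properties":{"commands":{"type":"array","items":{"type":"object","properties":{"hand":{"type":"number"},"translation":{"type":"array","items":{"type":"number"}},"angular":{"type":"array","items":{"type":"number"}}}}},"force":{"type":"number"}},"required":["commands"]}

```bash
mkdir -p pics
cat > h.py <<'E'
import numpy as np, cv2
from station import bot
def ray(cam,p):
    m=bot.camera_model(cam); V=np.array(m["view"]); R=V[:3,:3]; c=-R.T@V[:3,3]
    d=np.array([(p[0]-m["cx"])/m["fx"],-(p[1]-m["cy"])/m["fy"],-1.0])
    d=R.T@d; return c,d/np.linalg.norm(d)
def proj(cam,P):
    m=bot.camera_model(cam); V=np.array(m["view"]); q=V[:3,:3]@np.array(P)+V[:3,3]
    return np.array([m["fx"]*q[0]/-q[2]+m["cx"], m["fy"]*-q[1]/-q[2]+m["cy"]])
def atz(cam,p,z):
    c,d=ray(cam,p); return c+d*(z-c[2])/d[2]
def tri(p1,p2):
    c1,d1=ray("scene",p1);c2,d2=ray("top",p2)
    A=np.stack([d1,-d2],1); s=np.linalg.lstsq(A,c2-c1,rcond=None)[0]
    a=c1+s[0]*d1;b=c2+s[1]*d2; return (a+b)/2,np.linalg.norm(a-b)
E
python3 - <<'E'
from h import *
np.set_printoptions(precision=3,suppress=True)
for c in("scene","top"):
    im=bot.read_camera(c); cv2.imwrite(f"pics/{c}0.png",im[:,:,::-1])
    m=bot.camera_model(c); print(c,{k:v for k,v in m.items() if k!="view"}); V=np.array(m["view"]); print(-V[:3,:3].T@V[:3,3])
    for q in("jar_a","rack"):
        for d in bot.outline_of(c,q):
            ys,xs=np.nonzero(d["pixels"]); print(c,q,round(d["score"],2),np.round(d["position"]),xs.min(),xs.max(),ys.min(),ys.max(),len(xs))
o=bot.get_obs(); print(o["eef_pos"],o["tool_rot"],o["contact_force"],o["t"])
E
```

```text
scene {'fx': 445.54871547020383, 'fy': 445.54871547020383, 'cx': 276.9492791358923, 'cy': 213.86766842995306}
[ 0.134 -0.89   1.081]
scene jar_a 0.83 [268. 225.] 258 278 210 240 570
scene jar_a 0.81 [278. 190.] 269 288 178 206 513
scene jar_a 0.79 [242. 197.] 233 255 183 212 542
scene jar_a 0.62 [328. 304.] 315 339 287 319 682
scene rack 0.9 [306. 264.] 264 350 236 299 2998
top {'fx': 484.1141344078758, 'fy': 484.1141344078758, 'cx': 280.68337135899844, 'cy': 210.11969222336413}
[ 0.265 -0.11   1.58 ]
top jar_a 0.96 [384. 217.] 375 398 207 228 385
top jar_a 0.74 [293. 226.] 284 305 216 235 341
top jar_a 0.66 [262. 200.] 251 270 189 211 346
top jar_a 0.59 [254. 230.] 243 262 222 241 319
top jar_a 0.24 [119. 246.] 102 142 236 257 263
top rack 0.7 [343. 215.] 328 363 179 250 2203
[0.155 0.657 0.245] [-0.     0.116  0.993 -0.   ] [-0.399  0.215 -0.582] 0.3
```

View pics/scene0.png

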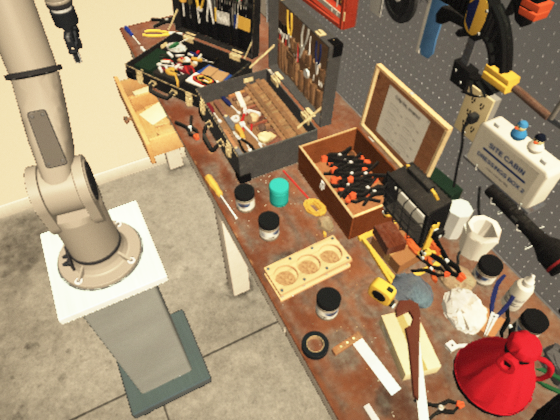

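View pics/top0.png

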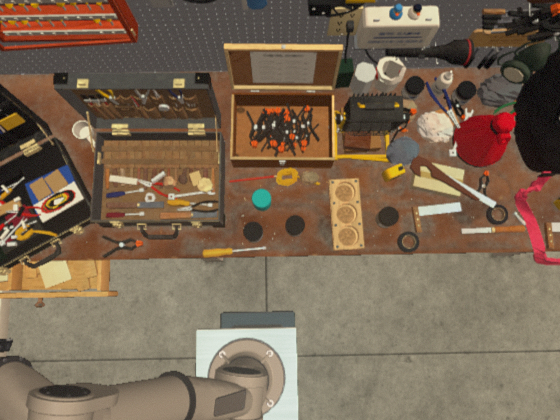

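The scene view shows three dark-lidded candidates near the rack: (244,197), (269,225) and (328,304). In the top view they are at (253,231), (294,226) and (388,216). The turquoise lookalike is at scene (279,191) / top (262,199). The jars by the glue bottle, at scene (489,268) and (533,320), are excluded. The rack is at scene (308,268) / top (346,214). Next I'll rectify both views and measure.

```bash
cat >> h.py <<'E'
def warp(im,cam,z,x0,x1,y0,y1,s=1000):
    # rows: x decreasing, cols: y decreasing (like top view); s px per m
    W=int((y1-y0)*s);H=int((x1-x0)*s)
    w=np.array([[x1,y1,z],[x1,y0,z],[x0,y0,z],[x0,y1,z]])
    src=np.float32([proj(cam,p) for p in w]); dst=np.float32([[0,0],[W,0],[W,H],[0,H]])
    return cv2.warpPerspective(im,cv2.getPerspectiveTransform(src,dst),(W,H),flags=cv2.INTER_CUBIC)
def lid(im,cam,P,r=40,thr=70):
    # centroid of black lid blob near the expected position
    u=proj(cam,P); x,y=np.round(u).astype(int); k=4; h=18
    c=cv2.resize(im[y-h:y+h,x-h:x+h],None,fx=k,fy=k,interpolation=cv2.INTER_CUBIC).astype(int)
    m=(c.max(2)<thr).astype(np.uint8); m=cv2.morphologyEx(m,cv2.MORPH_OPEN,np.ones((9,9)))
    n,l,st,ce=cv2.connectedComponentsWithStats(m)
    i=min(range(1,n),key=lambda i:np.hypot(*(ce[i]-h*k))-st[i,4]/50)
    p=(ce[i]+.5)/k-.5+np.array([x-h,y-h]); return p,st[i,2]/k,st[i,3]/k,st[i,4]/k/k
E
python3 - <<'E'
from h import *
np.set_printoptions(precision=4,suppress=True)
ims={c:bot.read_camera(c) for c in("scene","top")}
for n,ps,pt in(("L",(244,191),(253,231)),("M",(268,218),(294,225)),("R",(329,297),(388,216))):
    P=tri(ps,pt)[0]; print(n,"rough",P)
    r=[lid(ims[c],c,atz(c,p,.066)) for c,p in(("scene",ps),("top",pt))]
    print(r); print(tri(r[0][0],r[1][0]), atz("scene",r[0][0],.066),atz("top",r[1][0],.066))
c0=atz("top",(346,214),.042); print("rack rough",c0)
a=(c0[0]-.15,c0[0]+.15,c0[1]-.2,c0[1]+.1)
o=[cv2.resize(warp(ims[c],c,.042,*a),(400,400)) for c in("scene","top")]
b=(.4,.6,-.5,.0)
cv2.imwrite("pics/rect.png",np.hstack(o)[:,:,::-1]); print(a)
crop=[cv2.resize(ims["scene"][170:330,220:360],(400,457),interpolation=2),cv2.resize(ims["top"][170:260,240:410],(400,212),interpolation=2)]
crop[1]=cv2.copyMakeBorder(crop[1],0,245,0,0,cv2.BORDER_CONSTANT)
cv2.imwrite("pics/crop.png",np.hstack(crop)[:,:,::-1])
E
```

```text
L rough [ 0.4529 -0.0303  0.069 ]
[(array([243.7883, 187.6031]), np.float64(19.5), np.float64(28.0), np.float64(392.3125)), (array([252.5935, 231.0361]), np.float64(19.0), np.float64(19.25), np.float64(286.0))]
(array([ 0.4521, -0.0301,  0.0842]), np.float64(0.002958589585884104)) [ 0.4594 -0.0146  0.066 ] [ 0.4529 -0.0288  0.066 ]
M rough [ 0.47   -0.1596  0.0708]
[(array([268.3059, 220.4422]), np.float64(20.25), np.float64(18.25), np.float64(309.8125)), (array([294.4735, 224.9721]), np.float64(18.75), np.float64(19.5), np.float64(286.375))]
(array([ 0.4707, -0.1612,  0.0611]), np.float64(0.0004946187260388719)) [ 0.4693 -0.1648  0.066 ] [ 0.4698 -0.161   0.066 ]
R rough [ 0.4945 -0.4581  0.067 ]
[(array([327.988 , 298.7395]), np.float64(24.0), np.float64(23.0), np.float64(445.625)), (array([387.9199, 216.0488]), np.float64(19.75), np.float64(18.75), np.float64(290.875))]
(array([ 0.4937, -0.4587,  0.0605]), np.float64(0.0002765041768812622)) [ 0.4916 -0.461   0.066 ] [ 0.493  -0.4575  0.066 ]
rack rough [ 0.5056 -0.3284  0.042 ]
(np.float64(0.35564322305624796), np.float64(0.655643223056248), np.float64(-0.5284465366261705), np.float64(-0.22844653662617045))
```

View pics/rect.png

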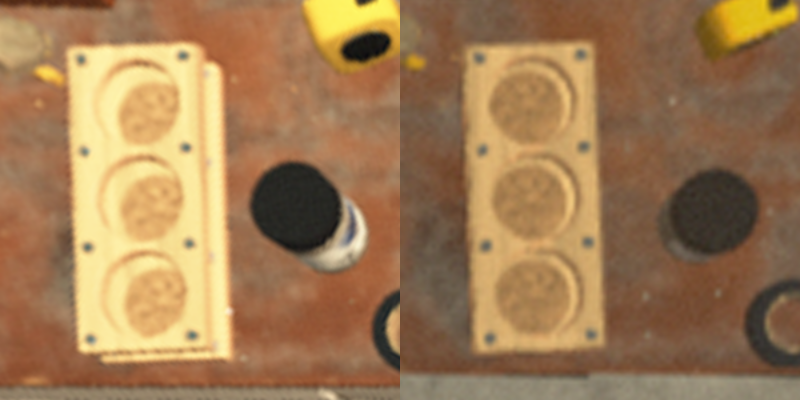

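View pics/crop.png

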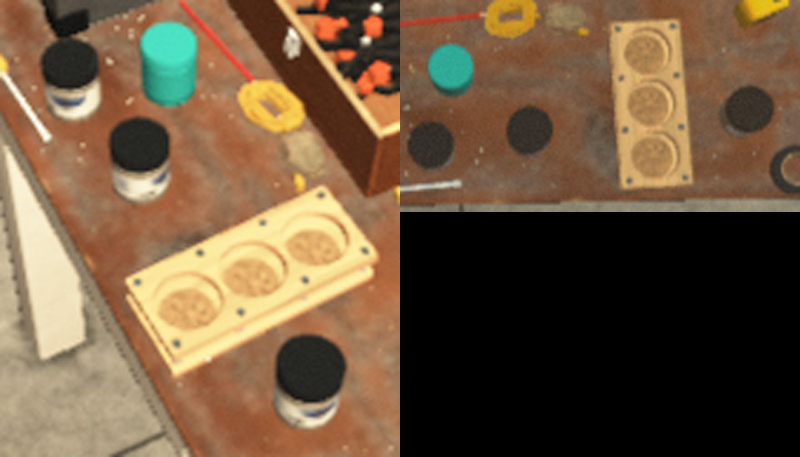

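The enlarged crop shows the three grey-brown jars with black lids and white labels, in the scene at (244,190), (268,218) and (328,298). They fit the description; the turquoise one at (279,191) doesn't. The rectified views show the rack screws agreeing between cameras to about 1–2 mm. Next I'll refine the rack pose and the lids.

```bash
cat >> h.py <<'E'
from scipy.optimize import minimize
def sil(cam,x,y,z0,z1,r,k=4,o=(0,0),n=160):
    t=np.linspace(0,2*np.pi,40)
    P=[proj(cam,(x+r*np.cos(a),y+r*np.sin(a),z)) for a in t for z in(z0,z1)]
    h=cv2.convexHull(np.float32([((p-o)+.5)*k-.5 for p in P]))
    m=np.zeros((n,n),np.uint8); cv2.fillConvexPoly(m,np.round(h*16).astype(np.int32),255,cv2.LINE_AA,4); return m/255.
def fitlid(im,cam,x,y,zt=.075):
    # lid cylinder silhouette = darkest; maximise contrast
    u=np.round(proj(cam,(x,y,zt-.009))).astype(int); o=u-20; k=4
    c=cv2.resize(im[o[1]:o[1]+40,o[0]:o[0]+40],None,fx=k,fy=k,interpolation=cv2.INTER_CUBIC).max(2).astype(float)
    c=np.clip(c,30,110)
    def f(p):
        m=sil(cam,p[0],p[1],zt-.018,zt,.031,k,o); M=sil(cam,p[0],p[1],zt-.022,zt+.004,.036,k,o)-m
        return (c*m).sum()/m.sum()-(c*M).sum()/M.sum()
    b=min(((f((x+i,y+j)),x+i,y+j) for i in np.arange(-.01,.011,.002) for j in np.arange(-.01,.011,.002)))
    r=minimize(f,b[1:],method="Nelder-Mead",options=dict(initial_simplex=[b[1:],(b[1]+.002,b[2]),(b[1],b[2]+.002)],xatol=1e-4))
    return r.x,r.fun
E
python3 - <<'E'
from h import *
np.set_printoptions(precision=4,suppress=True)
ims={c:bot.read_camera(c) for c in("scene","top")}
for n,x,y in(("L",.453,-.030),("M",.470,-.162),("R",.493,-.459)):
    print(n,*[fitlid(ims[c],c,x,y) for c in ims])
# screws on rectified plane (2 px/mm)
x1,y1=.6556,-.2284; S={}
g=np.array([[81,60],[183,55],[84,151],[186,148],[88,247],[190,243],[91,339],[193,335]])*.75
for c in ims:
    w=warp(ims[c],c,.042,x1-.3,x1,y1-.3,y1,2000)
    b=w.max(2).astype(float); q=[]
    for u in g*2:
        u=u.astype(int); p=b[u[1]-16:u[1]+17,u[0]-16:u[0]+17]; wt=np.clip(np.median(p)-25-p,0,None)
        yy,xx=np.mgrid[-16:17,-16:17]; q.append([x1-(u[1]+(yy*wt).sum()/wt.sum())/2000,y1-(u[0]+(xx*wt).sum()/wt.sum())/2000])
    q=np.array(q); S[c]=q; ce=q.mean(0); d=np.mean([q[6]-q[0],q[7]-q[1]],0); d/=np.linalg.norm(d)
    print(c,"centre",ce,"axis+y",d,"pitch",np.linalg.norm(np.diff(q[::2],axis=0),axis=1),"w",np.linalg.norm(q[1::2]-q[::2],axis=1))
    print("pockets 1..3",[ce+k*.072*d for k in(1,0,-1)])
print("z check",[tri(proj("scene",[*a,.042]),proj("top",[*b,.042]))[0][2] for a,b in zip(S["scene"],S["top"])])
E
```

```text
Traceback (most recent call last):
  File "h.py", line 44, in fitlid
    b=min(((f((x+i,y+j)),x+i,y+j) for i in np.arange(-.01,.011,.002) for j in np.arange(-.01,.011,.002)))
  File "h.py", line 44, in <genexpr>
    b=min(((f((x+i,y+j)),x+i,y+j) for i in np.arange(-.01,.011,.002) for j in np.arange(-.01,.011,.002)))
            ~^^^^^^^^^^^
  File "h.py", line 42, in f
    m=sil(cam,p[0],p[1],zt-.018,zt,.031,k,o); M=sil(cam,p[0],p[1],zt-.022,zt+.004,.036,k,o)-m
                                                ~~~^^^^^^^^^^^^^^^^^^^^^^^^^^^^^^^^^^^^^^^^
  File "h.py", line 33, in sil
    P=[proj(cam,(x+r*np.cos(a),y+r*np.sin(a),z)) for a in t for z in(z0,z1)]
       ~~~~^^^^^^^^^^^^^^^^^^^^^^^^^^^^^^^^^^^^^
  File "h.py", line 8, in proj
    m=bot.camera_model(cam); V=np.array(m["view"]); q=V[:3,:3]@np.array(P)+V[:3,3]
ValueError: time passes only in moves, steps and waits
```

```bash
sed -i 's/bot\.camera_model(cam)/CM(cam)/' h.py; sed -i '2a import functools\nCM=functools.cache(lambda c: bot.camera_model(c))' h.py
cat > rack.py <<'E'
from h import *
np.set_printoptions(precision=4,suppress=True)
ims={c:bot.read_camera(c) for c in("scene","top")}
for n,x,y in(("L",.453,-.030),("M",.470,-.162),("R",.493,-.459)):
    print(n,*[fitlid(ims[c],c,x,y) for c in ims])
x1,y1=.6556,-.2284; S={}
g=np.array([[81,60],[183,55],[84,151],[186,148],[88,247],[190,243],[91,339],[193,335]])*.75
for c in ims:
    w=warp(ims[c],c,.042,x1-.3,x1,y1-.3,y1,2000)
    b=w.max(2).astype(float); q=[]
    for u in g*2:
        u=u.astype(int); p=b[u[1]-16:u[1]+17,u[0]-16:u[0]+17]; wt=np.clip(np.median(p)-25-p,0,None)
        yy,xx=np.mgrid[-16:17,-16:17]; q.append([x1-(u[1]+(yy*wt).sum()/wt.sum())/2000,y1-(u[0]+(xx*wt).sum()/wt.sum())/2000])
    q=np.array(q); S[c]=q; ce=q.mean(0); d=np.mean([q[6]-q[0],q[7]-q[1]],0); d/=np.linalg.norm(d)
    print(c,"centre",ce,"axis+y",d,"pitch",np.linalg.norm(np.diff(q[::2],axis=0),axis=1),"w",np.linalg.norm(q[1::2]-q[::2],axis=1))
    print("pockets 1..3",[ce+k*.072*d for k in(1,0,-1)])
print("z check",np.array([tri(proj("scene",[*a,.042]),proj("top",[*b,.042]))[0][2] for a,b in zip(S["scene"],S["top"])]))
E
python3 rack.py
```

```text
L (array([ 0.4516, -0.034 ]), np.float64(-53.10001848049246)) (array([ 0.4525, -0.029 ]), np.float64(-48.88888217633692))
M (array([ 0.4691, -0.1639]), np.float64(-59.54833605379787)) (array([ 0.4693, -0.161 ]), np.float64(-48.03556217412585))
R (array([ 0.4916, -0.4601]), np.float64(-61.683130195958014)) (array([ 0.4929, -0.4575]), np.float64(-43.77255383188853))
scene centre [ 0.5079 -0.3306] axis+y [-0.9995 -0.033 ] pitch [0.0689 0.0719 0.069 ] w [0.0766 0.0763 0.0762 0.0762]
pockets 1..3 [array([ 0.436, -0.333]), array([ 0.5079, -0.3306]), array([ 0.5799, -0.3282])]
top centre [ 0.5088 -0.3294] axis+y [-0.9993 -0.0374] pitch [0.069  0.072  0.0692] w [0.0764 0.0762 0.0768 0.0759]
pockets 1..3 [array([ 0.4369, -0.332 ]), array([ 0.5088, -0.3294]), array([ 0.5808, -0.3267])]
z check [0.0397 0.0394 0.0397 0.0396 0.0396 0.0403 0.0411 0.0406]
```

Request:
drive_tool:
  commands:
    - {"hand": 1,"translation": [35,-40,40],"angular": [0,0,0]}
    - {"hand": 1,"translation": [285,-327,55],"angular": [0,0,0.15]}
    - {"hand": 1,"translation": [285,-327,55],"angular": [0,0,0.27]}
    - {"hand": 1,"translation": [285,-327,55],"angular": [0,0,0.27]}
    - {"hand": 1,"translation": [285,-327,55],"angular": [0,0,0.27]}
    - {"hand": 1,"translation": [285,-327,55],"angular": [0,0,0.27]}
    - {"hand": 1,"translation": [285,-327,55],"angular": [0,0,0.27]}
    - {"hand": 1,"translation": [285,-327,55],"angular": [0,0,0.27]}

```text
t: 1.6
eef_pos: [0.4437, 0.3252, 0.301]
tool_rot: [0.001, -0.015, 1.0, -0.0]
contact_force: [-0.1, 0.2, 0.6]
gripper_width: 0.998
grasp_force: 0.0
```

Request:
drive_tool:
  commands:
    - {"hand": 1,"translation": [28,-492,-80],"angular": [0,0,0]}
    - {"hand": 1,"translation": [28,-492,-80],"angular": [0,0,0]}
    - {"hand": 1,"translation": [28,-492,-80],"angular": [0,0,0]}
    - {"hand": 1,"translation": [28,-492,-80],"angular": [0,0,0]}
    - {"hand": 1,"translation": [28,-492,-80],"angular": [0,0,0]}
    - {"hand": 1,"translation": [28,-492,-80],"angular": [0,0,0]}
    - {"hand": 1,"translation": [28,-492,-80],"angular": [0,0,0]}
    - {"hand": 1,"translation": [28,-492,-80],"angular": [0,0,0]}
    - {"hand": 1,"translation": [28,-492,-80],"angular": [0,0,0]}
    - {"hand": 1,"translation": [28,-492,-80],"angular": [0,0,0]}
    - {"hand": 1,"translation": [28,-492,-80],"angular": [0,0,0]}
    - {"hand": 1,"translation": [28,-492,-80],"angular": [0,0,0]}

```text
t: 3.1
eef_pos: [0.4684, -0.1606, 0.2204]
tool_rot: [0.0, -0.02, 1.0, 0.0]
contact_force: [-0.2, 0.3, 0.4]
gripper_width: 1.001
grasp_force: 0.0
```

Request:
drive_tool:
  commands:
    - {"hand": 1,"translation": [1,-1,-60],"angular": [0,0,0]}
    - {"hand": 1,"translation": [1,-1,-110],"angular": [0,0,0]}
    - {"hand": 1,"translation": [1,-1,-145],"angular": [0,0,0]}
    - {"hand": 1,"translation": [1,-1,-164],"angular": [0,0,0]}
    - {"hand": 1,"translation": [1,-1,-164],"angular": [0,0,0]}
    - {"hand": 0.5,"translation": [1,-1,-164],"angular": [0,0,0]}
    - {"hand": 0.5,"translation": [1,-1,-164],"angular": [0,0,0]}
    - {"hand": 0.3,"translation": [1,-1,-164],"angular": [0,0,0]}
    - {"hand": 0.3,"translation": [1,-1,-164],"angular": [0,0,0]}
    - {"hand": 0.3,"translation": [1,-1,-164],"angular": [0,0,0]}
  force: 50

```text
t: 4.35
eef_pos: [0.4701, -0.1628, 0.0578]
tool_rot: [0.001, -0.019, 1.0, 0.0]
contact_force: [-0.8, 1.9, 6.4]
gripper_width: 0.715
grasp_force: 53.0
```

Request:
drive_tool:
  commands:
    - {"hand": 0.3,"translation": [0,0,20],"angular": [0,0,0]}
    - {"hand": 0.3,"translation": [0,0,60],"angular": [0,0,0]}
    - {"hand": 0.3,"translation": [0,0,90],"angular": [0,0,0]}
    - {"hand": 0.3,"translation": [0,0,90],"angular": [0,0,0]}
    - {"hand": 0.3,"translation": [0,0,90],"angular": [0,0,0]}
    - {"hand": 0.3,"translation": [0,0,90],"angular": [0,0,0]}

```text
t: 5.1
eef_pos: [0.4681, -0.1627, 0.1452]
tool_rot: [-0.001, -0.019, 1.0, 0.0]
contact_force: [0.1, 0.6, -2.8]
gripper_width: 0.709
grasp_force: 55.7
```

```bash
cat > held.py <<'E'
from h import *
import sys
np.set_printoptions(precision=4,suppress=True)
zt=float(sys.argv[1]); F=[];E=[];fits=[]
for i in range(3):
    for c in("scene","top"):
        im=bot.read_camera(c); o=bot.get_obs(); F.append(o["contact_force"]); E.append(o["eef_pos"])
e=np.mean(E,0); print("force",np.mean(F,0),"eef",e,o["t"],o["gripper_width"],o["tool_rot"])
if len(sys.argv)>2: cv2.imwrite(f"pics/{sys.argv[2]}.png",cv2.resize(im[150:270,220:420],(800,480))[:,:,::-1])
for c in("scene","top"): 
    im=bot.read_camera(c); print(c,fitlid(im,c,e[0],e[1],e[2]+zt))
    if len(sys.argv)>2:
        u=np.round(proj(c,e)).astype(int); cv2.imwrite(f"pics/{sys.argv[2]}_{c}.png",cv2.resize(im[max(u[1]-50,0):u[1]+50,u[0]-50:u[0]+50],(400,400))[:,:,::-1])
E
python3 held.py .017 m1; python3 -c "
import cv2,numpy as np;cv2.imwrite('pics/m1b.png',np.hstack([cv2.imread('pics/m1_%s.png'%c) for c in('scene','top')]))"
```

```text
force [-0.1282 -0.1147 -3.0355] eef [ 0.4686 -0.163   0.1456] 5.4 0.7123022873176038 [-0.0004 -0.0191  0.9998 -0.    ]
scene (array([ 0.4692, -0.1605]), np.float64(-39.39409734621616))
top (array([ 0.4586, -0.155 ]), np.float64(-5.684341886080802e-14))
```

View pics/m1b.png

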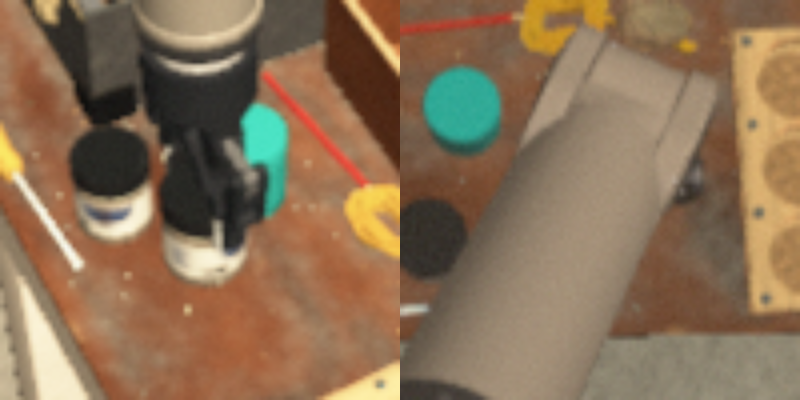

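Request:
drive_tool:
  commands:
    - {"hand": 0.3,"translation": [30,-40,10],"angular": [0,0,0.004]}
    - {"hand": 0.3,"translation": [60,-90,10],"angular": [0,0,0.004]}
    - {"hand": 0.3,"translation": [90,-135,10],"angular": [0,0,0.004]}
    - {"hand": 0.3,"translation": [111,-164,0],"angular": [0,0,0.004]}
    - {"hand": 0.3,"translation": [111,-164,-20],"angular": [0,0,0.004]}
    - {"hand": 0.3,"translation": [111,-164,-40],"angular": [0,0,0.004]}
    - {"hand": 0.3,"translation": [111,-164,-40],"angular": [0,0,0.004]}
    - {"hand": 0.3,"translation": [111,-164,-40],"angular": [0,0,0.004]}

```text
t: 6.5
eef_pos: [0.5801, -0.3264, 0.1066]
tool_rot: [0.0, -0.021, 1.0, 0.0]
contact_force: [-0.1, -0.3, -3.1]
gripper_width: 0.711
grasp_force: 55.9
```

```bash
python3 held.py .017 m2; python3 -c "
import cv2,numpy as np;cv2.imwrite('pics/m2b.png',np.hstack([cv2.imread('pics/m2_%s.png'%c) for c in('scene','top')]))"
```

```text
force [ 0.0544 -0.0828 -3.1738] eef [ 0.5805 -0.3269  0.1072] 6.8 0.7107890466181734 [ 0.0005 -0.0212  0.9998 -0.0001]
scene (array([ 0.5824, -0.3266]), np.float64(-30.898161531783813))
top (array([ 0.5705, -0.3209]), np.float64(-4.263256414560601e-14))
```

View pics/m2b.png

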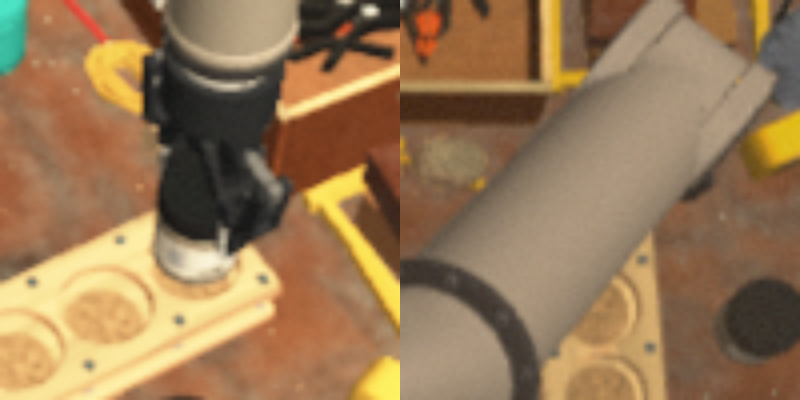

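The picture shows the jar hanging upright over the farthest hole, with its base at about (197,270) in the left half and concentric with the rim. I'll lower it slowly.

Request:
drive_tool:
  commands:
    - {"hand": 0.3,"translation": [0,0,-8],"angular": [0,0,0]}
    - {"hand": 0.3,"translation": [0,0,-14],"angular": [0,0,0]}
    - {"hand": 0.3,"translation": [0,0,-18],"angular": [0,0,0]}
    - {"hand": 0.3,"translation": [0,0,-22],"angular": [0,0,0]}
    - {"hand": 0.3,"translation": [0,0,-26],"angular": [0,0,0]}
    - {"hand": 0.3,"translation": [0,0,-26],"angular": [0,0,0]}

```text
t: 7.65
eef_pos: [0.5799, -0.3269, 0.0799]
tool_rot: [-0.0, -0.021, 1.0, 0.0]
contact_force: [0.1, -0.0, -3.7]
gripper_width: 0.71
grasp_force: 55.9
```

No contact with the hole. I'll go on down to the floor.

Request:
drive_tool:
  commands:
    - {"hand": 0.3,"translation": [0,0,-5],"angular": [0,0,0]}
    - {"hand": 0.3,"translation": [0,0,-9],"angular": [0,0,0]}
    - {"hand": 0.3,"translation": [0,0,-11],"angular": [0,0,0]}
    - {"hand": 0.3,"translation": [0,0,-11],"angular": [0,0,0]}
    - {"hand": 0.3,"translation": [0,0,-11],"angular": [0,0,0]}

```text
t: 8.28
eef_pos: [0.5803, -0.3269, 0.0699]
tool_rot: [0.0, -0.021, 1.0, 0.0]
contact_force: [-2.7, 2.3, 7.1]
gripper_width: 0.712
grasp_force: 56.3
```

Request:
drive_tool:
  commands:
    - {"hand": 1,"translation": [0,0,1],"angular": [0,0,0]}
    - {"hand": 1,"translation": [0,0,1],"angular": [0,0,0]}
    - {"hand": 1,"translation": [0,0,1],"angular": [0,0,0]}
    - {"hand": 1,"translation": [0,0,1],"angular": [0,0,0]}
    - {"hand": 1,"translation": [0,0,30],"angular": [0,0,0]}
    - {"hand": 1,"translation": [0,0,80],"angular": [0,0,0]}
    - {"hand": 1,"translation": [0,0,110],"angular": [0,0,0]}
    - {"hand": 1,"translation": [-88,-132,110],"angular": [0,0,0]}
    - {"hand": 1,"translation": [-88,-132,110],"angular": [0,0,0]}
    - {"hand": 1,"translation": [-88,-132,110],"angular": [0,0,0]}
    - {"hand": 1,"translation": [-88,-132,110],"angular": [0,0,0]}

```text
t: 9.65
eef_pos: [0.4886, -0.4627, 0.1797]
tool_rot: [-0.001, -0.018, 1.0, -0.001]
contact_force: [-1.1, 0.1, -0.1]
gripper_width: 0.997
grasp_force: 0.0
```

Run:
```python
from h import *
np.set_printoptions(precision=4,suppress=True)
F=[]
for c in("scene","top"):
    im=bot.read_camera(c); o=bot.get_obs(); F.append(o["contact_force"])
    print(c,fitlid(im,c,.5803,-.3275,.087),fitlid(im,c,.4922,-.4588))
    print(fitlid(im,c,.452,-.0315))
print(np.mean(F,0),o["eef_pos"],o["tool_rot"],o["t"])
cv2.imwrite("pics/s3.png",cv2.resize(bot.read_camera("scene")[170:330,230:410],(800,711)[:2] if 0 else (675,600))[:,:,::-1])
```

```text
scene (array([ 0.5604, -0.342 ]), np.float64(-26.673089193457585)) (array([ 0.4917, -0.4602]), np.float64(-62.28762913189293))
(array([ 0.4515, -0.0339]), np.float64(-53.670372350908266))
top (array([ 0.5789, -0.3234]), np.float64(-47.31767112123339)) (array([ 0.4922, -0.4628]), np.float64(-4.263256414560601e-14))
(array([ 0.4525, -0.029 ]), np.float64(-48.06521276238076))
[ 0.8516  0.7963 -0.2416] [ 0.4923 -0.4586  0.1791] [ 0.0001 -0.021   0.9998  0.0004] 9.75
```

View pics/s3.png

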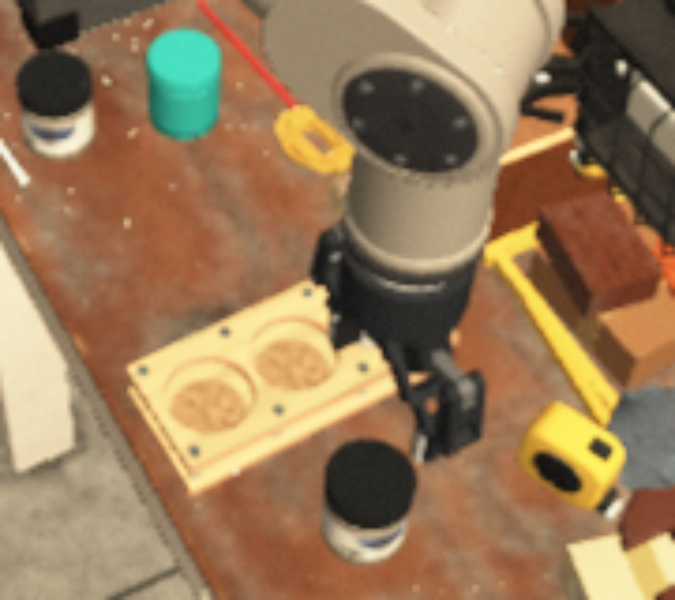

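The turquoise jar, the tape measure and the other things are untouched, and jar R stands at (369,500) in the crop, just beside and below the gripper. I'll grasp R.

Request:
drive_tool:
  commands:
    - {"hand": 1,"translation": [0,0,-55],"angular": [0,0,0]}
    - {"hand": 1,"translation": [0,0,-95],"angular": [0,0,0]}
    - {"hand": 1,"translation": [0,0,-123],"angular": [0,0,0]}
    - {"hand": 1,"translation": [0,0,-123],"angular": [0,0,0]}
    - {"hand": 0.5,"translation": [0,0,-123],"angular": [0,0,0]}
    - {"hand": 0.3,"translation": [0,0,-123],"angular": [0,0,0]}
    - {"hand": 0.3,"translation": [0,0,-123],"angular": [0,0,0]}
    - {"hand": 0.3,"translation": [0,0,-123],"angular": [0,0,0]}
    - {"hand": 0.3,"translation": [0,0,-123],"angular": [0,0,0]}
  force: 50

```text
t: 10.92
eef_pos: [0.4934, -0.4592, 0.0583]
tool_rot: [0.001, -0.021, 1.0, -0.0]
contact_force: [0.0, 2.8, 7.7]
gripper_width: 0.708
grasp_force: 54.4
```

Request:
drive_tool:
  commands:
    - {"hand": 0.3,"translation": [0,0,20],"angular": [0,0,0]}
    - {"hand": 0.3,"translation": [0,0,70],"angular": [0,0,0]}
    - {"hand": 0.3,"translation": [0,0,120],"angular": [0,0,0]}
    - {"hand": 0.3,"translation": [0,0,120],"angular": [0,0,0]}
    - {"hand": 0.3,"translation": [0,0,120],"angular": [0,0,0]}
    - {"hand": 0.3,"translation": [0,0,120],"angular": [0,0,0]}

```text
t: 11.68
eef_pos: [0.4912, -0.458, 0.1747]
tool_rot: [-0.001, -0.021, 1.0, 0.001]
contact_force: [0.0, -0.5, -3.8]
gripper_width: 0.711
grasp_force: 56.1
```

```bash
python3 held.py .017
```

```text
force [ 0.2437 -0.0798 -3.599 ] eef [ 0.4916 -0.4586  0.1752] 11.975 0.7070744081168879 [-0.0004 -0.021   0.9998  0.0003]
scene (array([ 0.4916, -0.4583]), np.float64(-33.84942109676121))
top (array([ 0.4916, -0.4626]), np.float64(-4.263256414560601e-14))
```

Request:
drive_tool:
  commands:
    - {"hand": 0.3,"translation": [6,45,0],"angular": [0,0,0]}
    - {"hand": 0.3,"translation": [12,95,0],"angular": [0,0,0]}
    - {"hand": 0.3,"translation": [16,129,0],"angular": [0,0,0]}
    - {"hand": 0.3,"translation": [16,129,-35],"angular": [0,0,0]}
    - {"hand": 0.3,"translation": [16,129,-60],"angular": [0,0,0]}
    - {"hand": 0.3,"translation": [16,129,-70],"angular": [0,0,0]}
    - {"hand": 0.3,"translation": [16,129,-70],"angular": [0,0,0]}
    - {"hand": 0.3,"translation": [16,129,-70],"angular": [0,0,0]}

```text
t: 13.08
eef_pos: [0.5087, -0.3307, 0.1074]
tool_rot: [0.001, -0.021, 1.0, -0.0]
contact_force: [0.0, -1.0, -3.4]
gripper_width: 0.708
grasp_force: 56.2
```

```bash
python3 held.py .017
```

```text
force [-0.032  -0.0589 -3.7734] eef [ 0.5085 -0.3304  0.1071] 13.375 0.7094314131539038 [ 0.0003 -0.0211  0.9998 -0.0001]
scene (array([ 0.5084, -0.3306]), np.float64(-36.02391786700093))
top (array([ 0.5105, -0.3404]), np.float64(-4.263256414560601e-14))
```

Request:
drive_tool:
  commands:
    - {"hand": 0.3,"translation": [0,0,-8],"angular": [0,0,0]}
    - {"hand": 0.3,"translation": [0,0,-12],"angular": [0,0,0]}
    - {"hand": 0.3,"translation": [0,0,-16],"angular": [0,0,0]}
    - {"hand": 0.3,"translation": [0,0,-20],"angular": [0,0,0]}
    - {"hand": 0.3,"translation": [0,0,-24],"angular": [0,0,0]}
    - {"hand": 0.3,"translation": [0,0,-24],"angular": [0,0,0]}

```text
t: 14.22
eef_pos: [0.5079, -0.3299, 0.0819]
tool_rot: [-0.0, -0.021, 1.0, 0.0]
contact_force: [-0.1, 0.6, -3.7]
gripper_width: 0.708
grasp_force: 56.2
```

Request:
drive_tool:
  commands:
    - {"hand": 0.3,"translation": [0,0,-6],"angular": [0,0,0]}
    - {"hand": 0.3,"translation": [0,0,-10],"angular": [0,0,0]}
    - {"hand": 0.3,"translation": [0,0,-13],"angular": [0,0,0]}
    - {"hand": 0.3,"translation": [0,0,-13],"angular": [0,0,0]}
    - {"hand": 0.3,"translation": [0,0,-13],"angular": [0,0,0]}

```text
t: 14.85
eef_pos: [0.5082, -0.3299, 0.0704]
tool_rot: [0.0, -0.021, 1.0, 0.0]
contact_force: [-1.8, 3.6, 8.0]
gripper_width: 0.708
grasp_force: 57.1
```

Request:
drive_tool:
  commands:
    - {"hand": 1,"translation": [0,0,1],"angular": [0,0,0]}
    - {"hand": 1,"translation": [0,0,1],"angular": [0,0,0]}
    - {"hand": 1,"translation": [0,0,1],"angular": [0,0,0]}
    - {"hand": 1,"translation": [0,0,1],"angular": [0,0,0]}
    - {"hand": 1,"translation": [0,0,30],"angular": [0,0,0]}
    - {"hand": 1,"translation": [0,0,80],"angular": [0,0,0]}
    - {"hand": 1,"translation": [0,0,120],"angular": [0,0,0]}
    - {"hand": 1,"translation": [-56,298,120],"angular": [0,0,0]}
    - {"hand": 1,"translation": [-56,298,120],"angular": [0,0,0]}
    - {"hand": 1,"translation": [-56,298,120],"angular": [0,0,0]}
    - {"hand": 1,"translation": [-56,298,120],"angular": [0,0,0]}
    - {"hand": 1,"translation": [-56,298,120],"angular": [0,0,0]}

```text
t: 16.35
eef_pos: [0.4514, -0.0298, 0.1894]
tool_rot: [0.0, -0.022, 1.0, 0.0]
contact_force: [0.6, 0.9, 0.1]
gripper_width: 0.999
grasp_force: 0.0
```

Request:
drive_tool:
  commands:
    - {"hand": 1,"translation": [0,0,0],"angular": [0,0,0]}
    - {"hand": 1,"translation": [0,0,0],"angular": [0,0,0]}
    - {"hand": 1,"translation": [0,0,0],"angular": [0,0,0]}
    - {"hand": 1,"translation": [0,0,0],"angular": [0,0,0]}

```text
t: 16.85
eef_pos: [0.4522, -0.0333, 0.1893]
tool_rot: [-0.0, -0.02, 1.0, -0.0]
contact_force: [0.1, 0.2, -0.7]
gripper_width: 0.999
grasp_force: 0.0
```

Run:
```python
from h import *
np.set_printoptions(precision=4,suppress=True)
for c in("scene","top"):
    im=bot.read_camera(c)
    print(c,fitlid(im,c,.5803,-.3275,.087),fitlid(im,c,.5083,-.330,.087))
o=bot.get_obs(); print(o["eef_pos"],o["tool_rot"],o["contact_force"],o["q"])
im=bot.read_camera("scene"); cv2.imwrite("pics/s4.png",cv2.resize(im[150:310,210:390],(675,600))[:,:,::-1])
```

```text
scene (array([ 0.5799, -0.3272]), np.float64(-58.08166192632209)) (array([ 0.5058, -0.3316]), np.float64(-58.240204877341654))
top (array([ 0.579 , -0.3236]), np.float64(-48.09669398429727)) (array([ 0.5067, -0.3269]), np.float64(-46.35150027285495))
[ 0.4521 -0.0329  0.1893] [-0.     -0.0202  0.9998 -0.0001] [ 0.3432 -0.4924 -0.1131] [-0.4767  0.1885  0.4656  2.1481 -0.1142  0.8279  1.6705]
```

View pics/s4.png

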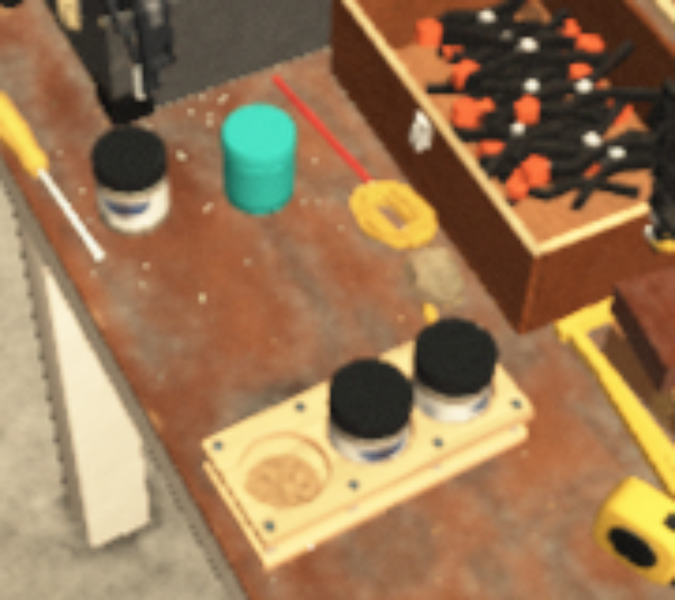

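The crop shows two jars seated, at (371,408) and (455,368), and the nearest pocket free at (285,478). I'll take jar L.

Request:
drive_tool:
  commands:
    - {"hand": 1,"translation": [0,0,-55],"angular": [0,0,0]}
    - {"hand": 1,"translation": [0,0,-100],"angular": [0,0,0]}
    - {"hand": 1,"translation": [0,0,-133],"angular": [0,0,0]}
    - {"hand": 1,"translation": [0,0,-133],"angular": [0,0,0]}
    - {"hand": 0.5,"translation": [0,0,-133],"angular": [0,0,0]}
    - {"hand": 0.3,"translation": [0,0,-133],"angular": [0,0,0]}
    - {"hand": 0.3,"translation": [0,0,-133],"angular": [0,0,0]}
    - {"hand": 0.3,"translation": [0,0,-133],"angular": [0,0,0]}
    - {"hand": 0.3,"translation": [0,0,-133],"angular": [0,0,0]}
  force: 50

```text
t: 18.12
eef_pos: [0.4534, -0.0312, 0.0581]
tool_rot: [0.002, -0.021, 1.0, 0.001]
contact_force: [-1.2, 3.4, 7.1]
gripper_width: 0.71
grasp_force: 53.0
```

Request:
drive_tool:
  commands:
    - {"hand": 0.3,"translation": [0,0,20],"angular": [0,0,0]}
    - {"hand": 0.3,"translation": [0,0,70],"angular": [0,0,0]}
    - {"hand": 0.3,"translation": [0,0,120],"angular": [0,0,0]}
    - {"hand": 0.3,"translation": [0,0,120],"angular": [0,0,0]}
    - {"hand": 0.3,"translation": [0,0,120],"angular": [0,0,0]}
    - {"hand": 0.3,"translation": [0,0,120],"angular": [0,0,0]}

```text
t: 18.88
eef_pos: [0.4506, -0.0321, 0.1749]
tool_rot: [-0.002, -0.021, 1.0, -0.0]
contact_force: [-1.1, 0.2, -5.7]
gripper_width: 0.705
grasp_force: 58.2
```

```bash
python3 held.py .017
```

```text
force [ 0.0076  0.23   -5.7353] eef [ 0.4513 -0.0322  0.1754] 19.175 0.7112266255491214 [-0.0005 -0.021   0.9998 -0.0002]
scene (array([ 0.4493, -0.0274]), np.float64(-35.29896597571316))
top (array([ 0.4503, -0.0232]), np.float64(-4.263256414560601e-14))
```

L is clearly the heaviest (5.7 N, against 3.1 and 3.7). It goes to pocket 1.

Request:
drive_tool:
  commands:
    - {"hand": 0.3,"translation": [-2,-50,0],"angular": [0,0,0]}
    - {"hand": 0.3,"translation": [-5,-105,0],"angular": [0,0,0]}
    - {"hand": 0.3,"translation": [-8,-160,0],"angular": [0,0,0]}
    - {"hand": 0.3,"translation": [-11,-215,0],"angular": [0,0,0]}
    - {"hand": 0.3,"translation": [-14,-265,0],"angular": [0,0,0]}
    - {"hand": 0.3,"translation": [-15,-300,0],"angular": [0,0,0]}
    - {"hand": 0.3,"translation": [-15,-300,0],"angular": [0,0,0]}
    - {"hand": 0.3,"translation": [-15,-300,-35],"angular": [0,0,0]}
    - {"hand": 0.3,"translation": [-15,-300,-60],"angular": [0,0,0]}
    - {"hand": 0.3,"translation": [-15,-300,-70],"angular": [0,0,0]}
    - {"hand": 0.3,"translation": [-15,-300,-70],"angular": [0,0,0]}
    - {"hand": 0.3,"translation": [-15,-300,-70],"angular": [0,0,0]}

```text
t: 20.78
eef_pos: [0.4378, -0.3324, 0.1073]
tool_rot: [0.001, -0.021, 1.0, -0.0]
contact_force: [-0.1, -0.5, -5.8]
gripper_width: 0.708
grasp_force: 58.2
```

```bash
python3 held.py .017
```

```text
force [-0.4064 -0.1582 -5.8022] eef [ 0.4376 -0.3323  0.1071] 21.075 0.7078590311778661 [ 0.0004 -0.0211  0.9998 -0.0002]
scene (array([ 0.4351, -0.3309]), np.float64(-36.19084083123962))
top (array([ 0.4276, -0.3403]), np.float64(-4.263256414560601e-14))
```

Request:
drive_tool:
  commands:
    - {"hand": 0.3,"translation": [0,0,-8],"angular": [0,0,0]}
    - {"hand": 0.3,"translation": [0,0,-12],"angular": [0,0,0]}
    - {"hand": 0.3,"translation": [0,0,-16],"angular": [0,0,0]}
    - {"hand": 0.3,"translation": [0,0,-20],"angular": [0,0,0]}
    - {"hand": 0.3,"translation": [0,0,-24],"angular": [0,0,0]}
    - {"hand": 0.3,"translation": [0,0,-24],"angular": [0,0,0]}

```text
t: 21.92
eef_pos: [0.4369, -0.3319, 0.082]
tool_rot: [-0.0, -0.021, 1.0, 0.0]
contact_force: [-0.6, 0.6, -5.8]
gripper_width: 0.708
grasp_force: 58.2
```

Request:
drive_tool:
  commands:
    - {"hand": 0.3,"translation": [0,0,-6],"angular": [0,0,0]}
    - {"hand": 0.3,"translation": [0,0,-10],"angular": [0,0,0]}
    - {"hand": 0.3,"translation": [0,0,-13],"angular": [0,0,0]}
    - {"hand": 0.3,"translation": [0,0,-13],"angular": [0,0,0]}
    - {"hand": 0.3,"translation": [0,0,-13],"angular": [0,0,0]}

```text
t: 22.55
eef_pos: [0.4374, -0.3319, 0.0702]
tool_rot: [0.0, -0.021, 1.0, 0.0]
contact_force: [-2.5, 3.0, 6.5]
gripper_width: 0.708
grasp_force: 59.4
```

Request:
drive_tool:
  commands:
    - {"hand": 1,"translation": [0,0,1],"angular": [0,0,0]}
    - {"hand": 1,"translation": [0,0,1],"angular": [0,0,0]}
    - {"hand": 1,"translation": [0,0,1],"angular": [0,0,0]}
    - {"hand": 1,"translation": [0,0,1],"angular": [0,0,0]}
    - {"hand": 1,"translation": [0,0,30],"angular": [0,0,0]}
    - {"hand": 1,"translation": [0,0,80],"angular": [0,0,0]}
    - {"hand": 1,"translation": [0,0,110],"angular": [0,0,0]}
    - {"hand": 1,"translation": [0,90,110],"angular": [0,0,0]}
    - {"hand": 1,"translation": [0,160,110],"angular": [0,0,0]}
    - {"hand": 1,"translation": [0,160,110],"angular": [0,0,0]}
    - {"hand": 1,"translation": [0,160,110],"angular": [0,0,0]}
    - {"hand": 1,"translation": [0,160,110],"angular": [0,0,0]}

```text
t: 24.05
eef_pos: [0.4372, -0.1727, 0.1795]
tool_rot: [0.0, -0.021, 1.0, -0.0]
contact_force: [-0.5, -0.0, 0.7]
gripper_width: 1.002
grasp_force: 0.0
```

Run:
```python
from h import *
np.set_printoptions(precision=4,suppress=True)
for c in("scene","top"):
    im=bot.read_camera(c)
    print(c,*[fitlid(im,c,x,y,.087) for x,y in((.5803,-.3275),(.5083,-.330),(.4365,-.3325))])
o=bot.get_obs(); print(o["eef_pos"],o["tool_rot"],o["contact_force"],o["t"])
im=bot.read_camera("scene"); cv2.imwrite("pics/s5.png",cv2.resize(im[170:330,210:390],(675,600))[:,:,::-1])
```

```text
scene (array([ 0.5799, -0.3272]), np.float64(-57.974335590404266)) (array([ 0.5066, -0.3306]), np.float64(-57.74516984586578)) (array([ 0.4351, -0.3312]), np.float64(-59.19304025721601))
top (array([ 0.579 , -0.3235]), np.float64(-47.323944092415196)) (array([ 0.5067, -0.3269]), np.float64(-45.566355007202574)) (array([ 0.4353, -0.329 ]), np.float64(-43.55555260999682))
[ 0.437  -0.1734  0.1794] [ 0.0001 -0.02    0.9998 -0.0003] [ 0.3149 -0.45   -0.2346] 24.15
```

View pics/s5.png

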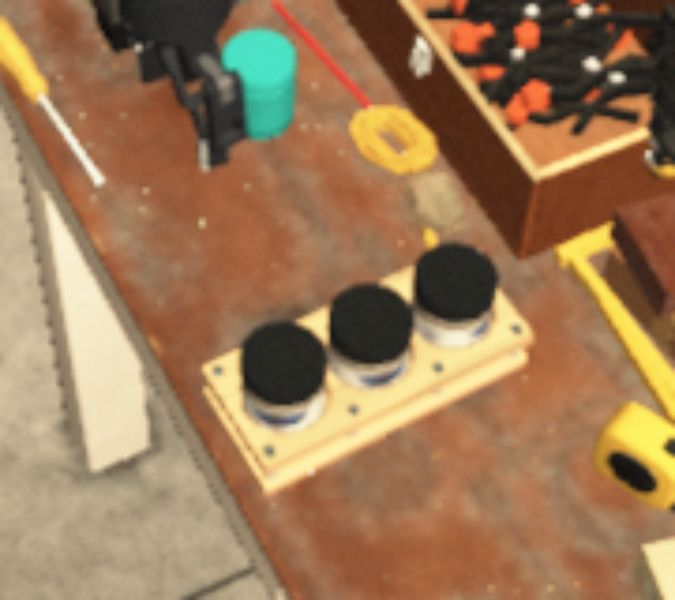

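All three jars are seated, at (284,362), (371,323) and (455,283) in the crop, with the gripper well away. Now I'll take the heaviest one out of pocket 1.

Request:
drive_tool:
  commands:
    - {"hand": 1,"translation": [0,-60,0],"angular": [0,0,0]}
    - {"hand": 1,"translation": [0,-115,0],"angular": [0,0,0]}
    - {"hand": 1,"translation": [-1,-159,0],"angular": [0,0,0]}
    - {"hand": 1,"translation": [-1,-159,0],"angular": [0,0,0]}
    - {"hand": 1,"translation": [-1,-159,0],"angular": [0,0,0]}
    - {"hand": 1,"translation": [-1,-159,-50],"angular": [0,0,0]}
    - {"hand": 1,"translation": [-1,-159,-90],"angular": [0,0,0]}
    - {"hand": 1,"translation": [-1,-159,-109],"angular": [0,0,0]}
    - {"hand": 1,"translation": [-1,-159,-109],"angular": [0,0,0]}
    - {"hand": 1,"translation": [-1,-159,-109],"angular": [0,0,0]}
  force: 60

```text
t: 25.45
eef_pos: [0.437, -0.3315, 0.0716]
tool_rot: [0.001, -0.021, 1.0, -0.001]
contact_force: [-0.7, -0.1, 0.1]
gripper_width: 0.997
grasp_force: 0.0
```

Request:
drive_tool:
  commands:
    - {"hand": 0.5,"translation": [0,0,0],"angular": [0,0,0]}
    - {"hand": 0.3,"translation": [0,0,0],"angular": [0,0,0]}
    - {"hand": 0.3,"translation": [0,0,0],"angular": [0,0,0]}
    - {"hand": 0.3,"translation": [0,0,0],"angular": [0,0,0]}
    - {"hand": 0.3,"translation": [0,0,0],"angular": [0,0,0]}
    - {"hand": 0.3,"translation": [0,0,8],"angular": [0,0,0]}
    - {"hand": 0.3,"translation": [0,0,20],"angular": [0,0,0]}
    - {"hand": 0.3,"translation": [0,0,40],"angular": [0,0,0]}

```text
t: 26.45
eef_pos: [0.4353, -0.3307, 0.1106]
tool_rot: [-0.001, -0.021, 1.0, 0.0]
contact_force: [0.1, -1.3, -6.3]
gripper_width: 0.706
grasp_force: 66.3
```

Request:
drive_tool:
  commands:
    - {"hand": 0.3,"translation": [0,0,30],"angular": [0,0,0]}
    - {"hand": 0.3,"translation": [0,0,80],"angular": [0,0,0]}
    - {"hand": 0.3,"translation": [0,0,130],"angular": [0,0,0]}
    - {"hand": 0.3,"translation": [0,0,150],"angular": [0,0,0]}
    - {"hand": 0.3,"translation": [0,0,150],"angular": [0,0,0]}
    - {"hand": 0.3,"translation": [0,0,150],"angular": [0,0,0]}
    - {"hand": 0.3,"translation": [0,0,150],"angular": [0,0,0]}
    - {"hand": 0.3,"translation": [0,0,150],"angular": [0,0,0]}

```text
t: 27.45
eef_pos: [0.4356, -0.3308, 0.2593]
tool_rot: [-0.001, -0.021, 1.0, 0.0]
contact_force: [0.1, 0.0, -6.1]
gripper_width: 0.705
grasp_force: 67.5
```

```bash
python3 held.py .017; python3 -c "
from h import *
im=bot.read_camera('scene'); cv2.imwrite('pics/s6.png',cv2.resize(im[150:330,200:400],(660,594))[:,:,::-1])"
```

```text
force [ 0.5651 -0.2499 -5.4734] eef [ 0.4359 -0.331   0.2599] 27.75 0.7027485638684459 [-0.0001 -0.0211  0.9998  0.    ]
scene (array([ 0.4362, -0.3322]), np.float64(-38.77505523695214))
top (array([ 0.4259, -0.331 ]), np.float64(-2.842170943040401e-14))
```

View pics/s6.png

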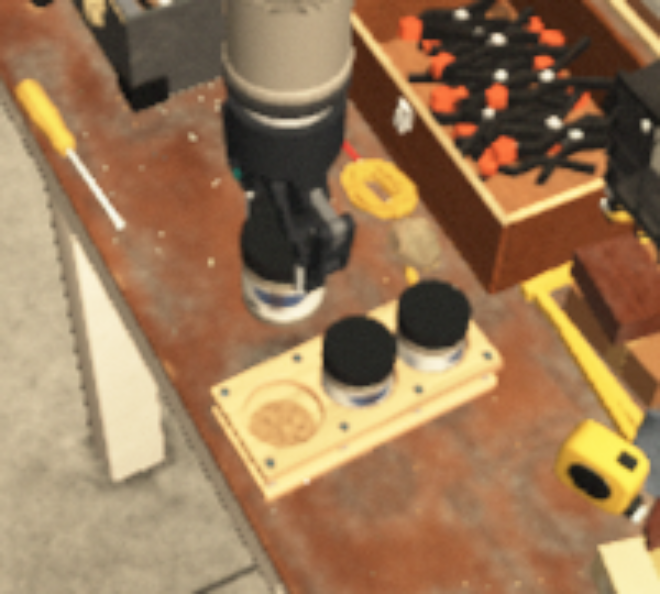

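The heavy jar hangs upright at (283,265), its underside about 0.20 m up. The other two are still in the rack, so I'll hand in.

```bash
python3 -c "
from station import bot
print(bot.hand_in())"
```

```text
the job is handed in; nothing more can be done
None
```

The job is handed in at about 28 s: all three jars were seated in the rack and let go, and the heaviest (about 5.7 N, against about 3.1 N and 3.7 N) is held upright with its underside about 20 cm above the bench, the other two still in the rack.

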